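# Load a test coupon under the spring clip of a marking fixture

### The job

Load the steel coupon that lies on the marking fixture: slide it up to the spring clip, hold the clip's tail down with one fingertip so that its lip rises, and with the other fingertip push the coupon beneath the lip until it sits square and fully home against the fence while the clip is still held down. Then let go so that the clip clamps it. Only push the coupon, never lift it, and do not disturb the spare coupons or the punch lying beside the fixture.

Things in the scene. Friction and masses are not known exactly. Their poses are not given: they have to be found in the camera images.
- fixture: marking fixture screwed to the bench: black steel base 200 x 100 mm (x, y), its flat bed 16 mm above the bench. Origin: centre of the underside. Its +x is the direction in which the coupon is pushed in; z up. Two bright guides 6 mm high, inner faces at y = +-32 mm, stand on the bed from x = -30 to +32 mm; before them, from x = -63 mm, they flare out to 78 mm apart.
- fence (a point): mid-point of the fence's face, 3.5 mm above the bed, at x = +32 mm in the fixture's frame. The fence is a bright bar 7 mm high across the end of the guides; the coupon goes home against it.
- hinge (a point): centre of the clip's hinge pin (along the fixture's y), 25 mm above the bench at x = +44, y = 0 mm in the fixture's frame. The lugs that carry it reach from x = +36 to +52 mm, y = -25 to +25 mm with the pin heads, and stand 32 mm above the bench.
- clip (a joint): bright spring rocker clip on that pin, in rad: 0 = shut, 0.35 = fully open (tail pressed down to its stop); its spring shuts it. About 6 N at mid-tail hold it fully down, more nearer the pin. With the coupon clamped it reads about 0.12.
- clip_tail (a point): mid-point of the top of the clip's tail, a flat pad 36 mm wide that reaches from the hinge towards +x (away from the coupon), from x = +53 to +93 mm in the fixture's frame. Shut, it slopes up, its end 37 mm above the bench; fully down it lies level with its top 20 mm above the bench (4 mm above the bed, so lower than the coupon's top).
- clip_lip (a point): mid-point of the underside of the lip at the end of the clip's nose (30 mm wide, towards -x). Its outer face is at x = +18 mm in the fixture's frame. Shut, its underside is 21 mm above the bench and bars the coupon's way; fully open, about 29 mm.
- coupon_centre (a point): centre of the coupon to be loaded: a flat bright steel bar 25 x 60 x 8 mm (its own x, y, z), about 0.09 kg, with two small dark holes, lying flat on the bed before the clip with its long sides across the fixture (its +x roughly along the fixture's +x). Fully home its centre is 12.5 mm before the fence.
- spare_1_centre (a point): centre of the lower of two equal coupons stacked on the bench beside the fixture (-y side); not to be used
- spare_2_centre (a point): centre of the upper of those two; not to be used
- punch: centre punch, 120 mm long, 12 mm thick, lying on the bench beside the fixture (+y side); leave alone

How it is judged:
By the outcome, as a careful person would: the job done as asked, in the order asked, and still so for the second after the job is handed in, with the robot touching nothing.
It also fails if it takes over 48 s, if anything falls off the work surface, if the arm or the gripper's body presses on something with over 40 N, if the wrist force passes 120 N, or if a joint passes its speed limit or range.

### The arm

A 6-joint arm with a two-finger parallel gripper is mounted at the origin on the work surface; the furniture and walls round the work are solid. World frame = base frame: x ahead of the robot, y to its left, z up, the work surface at z = 0. Lengths are in m, angles in rad, forces in N, time in s.
With the tool pointing down it reaches from about 0.35 to 0.85 m from the base axis. Payload 8.1 kg.
Tool frame: the origin (TCP) lies at the very end of the fingers, on their centre line; the grasp point (between the pads) lies ctrl.pinch_z behind it (ctrl.pinch_z is the distance from the TCP to the grasp point, in m); z points along the fingers, y is the line along which they close (so a half turn about z gives the same grasp; the last joint's range is limited). The gripper opens to 93 mm and grips with 3 to 60 N. Pads are 15 mm wide; open, the fingers measure 128 mm over their backs; the gripper's body (75 mm by 188 mm) begins 65 mm behind the grasp point.
Start: joints at [-1.222, 0.13, 1.488, -0, 1.523, -0.085], TCP at [0.252, -0.544, 0.219] pointing down, gripper open.
Joint ranges: [-2.96, 2.96], [-0.89, 2.26], [0.02, 2.5], [-1.34, 4.48], [0, 2.73], [-2.66, 2.66]. Speed limits (rad/s): [2.39, 2.39, 2.79, 3.14, 3.14, 3.14].

### API

Orientations are given as a unit quaternion [w, x, y, z].
In Python, from bench import sensors, viewer, ticket, ctrl gives the robot as it stands.
- The arm moves only by the tool play_rows, never from a script. Its arguments are lists of equal length, an entry for each row: "travel": the shift along the tool's x, y, z in units of 40 mm (1.0 is 40 mm), a list of three; "delta_rot": the turn, a rotation vector about the tool's x, y, z in units of 6 degrees (1.0 is 6 degrees), a list of three; "claw": the opening, from -1 (shut) to 1 (fully open). A call has exactly 5 rows; each row shifts and turns the commanded pose from where the row before left it, along the tool's axes as they then stand; what a row does not reach is not made up. A row lasts 1/10 s, in which the tool goes at most 50 mm and 8.59 degrees, less where a joint would pass 70% of its speed; a pose out of reach is approached as far as the arm can. A call with a number of a shift or a turn outside -1 to 1 is refused whole. A call with a gripper value outside its range is refused whole. The fingers move at their own pace and stop on an object; the grip force is fixed at half the most. Time passes only in rows, so rows that do not move let the fingers close, or fill a call up. It gives the time, the measured TCP pose, the force, the opening and the grip force at its end, in the units of the state.
- sensors.get_obs(): the state, without advancing time (a new reading comes with each control period).
- viewer.camera(name): name is "side" or "top"; returns a dict with "color" (384x512x3 uint8, red, green, blue), "range_z" (384x512 float32, m along the optical axis (not along the pixel's ray), 0 where there is no reading), "fx", "fy", "cx", "cy" (pixels), "R" (3x3) and "t" (3): a world point X has camera coordinates R X + t. Camera axes: x right, y down, z forward; pixel columns grow to the right and rows downward; lengths in m; the calibration is good to about 2 mm. A picture is of the moment at which its call begins.
- ticket.close_job(): hands the job in; it is judged then, once.
The state is a dict: "t": time; "q": joint angles; "dq": joint speeds; "effort": joint torques, N m; "tcp_pos": TCP position; "orientation": TCP orientation; "wrist_force": force on the tool from outside, world axes, zero at the start; "torque": the same for the moment, N m; "finger_gap": opening from 0.0 (shut) to 1.0 (fully open); "finger_force": force on a finger pad.
Only numpy, scipy, OpenCV 4.12 (cv2) and the standard library are available. Lean on these libraries where they do the work, as an engineer would, in place of code of your own. Each camera call takes 0.05 s, during which the arm holds its last target. There are 200 camera calls.

## Working session

There is one attempt and no reset: what is moved stays moved. The work goes in short steps, Python scripts to look and compute and a tool call to move; the robot and the scene stay as the last step left them, time stands still between calls to the robot, and variables do not carry over. Pictures are saved under pics/ and viewed, at most 10 in all, crops included, and the job is handed in when it is done.

Besides the shell and the picture viewer there is one more tool, called after ">>>" by a JSON object that holds its "method" and its "body", one argument or row to a line. play_rows: Moves the arm, as the interface text tells. Shifts and turns lie within -1 to 1; 1 stands for 40 mm of shift or 6 degrees of turn. Its arguments: {"type":"object","properties":{"travel":{"type":"array","items":{"type":"array","items":{"type":"number"}}},"delta_rot":{"type":"array","items":{"type":"array","items":{"type":"number"}}},"claw":{"type":"array","items":{"type":"number"}}},"required":["travel","delta_rot","claw"]}

```bash
ls; mkdir -p pics
python3 - <<'E'
from bench import sensors, viewer, ticket, ctrl
import cv2,numpy as np,pickle
o=sensors.get_obs();print({k:np.round(v,3) for k,v in o.items()},ctrl.pinch_z)
d={n:viewer.camera(n) for n in("top","side")}
pickle.dump(d,open("v0.pkl","wb"))
for n in d:
  c=d[n];print(n,c["fx"],c["cx"],c["cy"],(-c["R"].T@c["t"]).round(3),c["R"].round(3).tolist())
im=np.hstack([cv2.cvtColor(d[n]["color"],cv2.COLOR_RGB2BGR) for n in d])
cv2.imwrite("pics/a_top.png",im[:,:512]);cv2.imwrite("pics/a_side.png",im[:,512:])
E
```

```text
pics
{'t': np.float64(0.0), 'q': array([-1.222,  0.131,  1.489, -0.   ,  1.523, -0.085]), 'dq': array([ 0.   , -0.001,  0.   ,  0.   ,  0.001, -0.001]), 'effort': array([ 1.0000e-03, -5.5984e+01, -4.9176e+01,  7.7000e-02,  3.5000e-02,
       -0.0000e+00]), 'tcp_pos': array([ 0.252, -0.544,  0.218]), 'orientation': array([-0.001,  0.977,  0.215, -0.   ]), 'wrist_force': array([-0.692,  0.302, -0.038]), 'torque': array([ 0.017, -0.006,  0.026]), 'finger_force': np.float64(0.0), 'finger_gap': np.float64(0.997)} 0.0188
top 424.41977346231226 257.10635156267756 194.20836848888854 [0.413 0.199 0.905] [[-0.027, -1.0, 0.008], [-0.982, 0.025, -0.188], [0.187, -0.013, -0.982]]
side 387.97550848690724 260.5079393360438 188.57974821075695 [ 0.268 -0.389  0.614] [[0.884, -0.467, -0.01], [-0.313, -0.578, -0.754], [0.347, 0.669, -0.657]]
```

View pics/a_top.png

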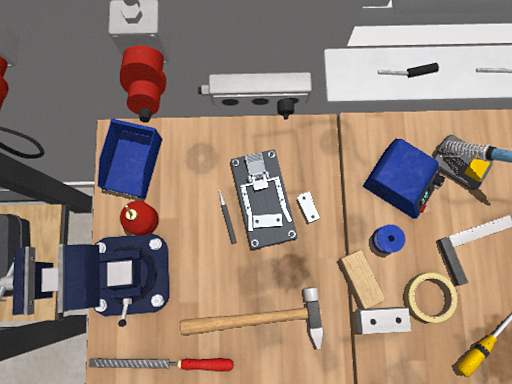

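View pics/a_side.png

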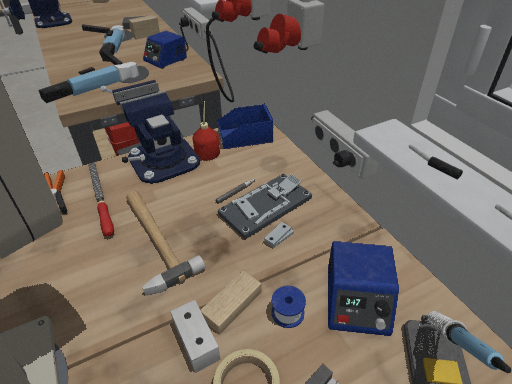

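The top view shows the fixture's dark base centred near (263,199) with +x up the image, the coupon at (267,221), the spares at (308,207) and the punch at (227,216). The side view shows the fixture at (265,205). Next I measure the poses.

```bash
cat > h.py <<'E'
import numpy as np,cv2,pickle
def ray(c,uv,z):
    uv=np.atleast_2d(uv).astype(float)
    d=np.c_[(uv[:,0]-c["cx"])/c["fx"],(uv[:,1]-c["cy"])/c["fy"],np.ones(len(uv))]@c["R"]
    o=-c["R"].T@c["t"]
    return o+d*((z-o[2])/d[:,2])[:,None]
def px(c,X):
    p=np.atleast_2d(X)@c["R"].T+c["t"]
    return np.c_[p[:,0]/p[:,2]*c["fx"]+c["cx"],p[:,1]/p[:,2]*c["fy"]+c["cy"]]
def rect(P):
    r=cv2.minAreaRect((P[:,:2]*1000).astype(np.float32));return r
def boxuv(c,m,lo,z,big=True):
    pass
E
python3 - <<'E'
from h import *
d=pickle.load(open("v0.pkl","rb"))
for n,(x0,y0,x1,y1) in dict(top=(210,140,330,256),side=(205,165,325,255)).items():
    c=d[n];im=c["color"];hsv=cv2.cvtColor(im,cv2.COLOR_RGB2HSV)
    w=np.zeros(im.shape[:2],np.uint8);w[y0:y1,x0:x1]=1
    dark=((hsv[...,2]<110)&(hsv[...,1]<90)).astype(np.uint8)*w
    k,l,s,ce=cv2.connectedComponentsWithStats(dark,connectivity=8)
    i=1+np.argmax(s[1:,4]);v,u=np.where(l==i)
    h=cv2.convexHull(np.c_[u,v].astype(np.int32))[:,0]
    print(n,"base",s[i]);P=ray(c,h,.016);r=rect(P);print(" rect",np.round(r[0],1),np.round(r[1],1),r[2])
    br=((hsv[...,2]>165)&(hsv[...,1]<60)).astype(np.uint8)*w
    k,l,s,ce=cv2.connectedComponentsWithStats(br,connectivity=4)
    for i in range(1,k):
        if s[i,4]>25:
            v,u=np.where(l==i);r=rect(ray(c,np.c_[u,v],.024));print("  br",s[i],ce[i].round(1),np.round(r[0],1),np.round(r[1],1),round(r[2],1))
    cr=cv2.resize(cv2.cvtColor(im,cv2.COLOR_RGB2BGR)[y0:y1,x0:x1],None,fx=5,fy=5,interpolation=cv2.INTER_CUBIC)
    cv2.imwrite(f"pics/b_{n}.png",cr)
E
```

```text
top base [ 231  150   66  100 1887]
 rect [573.9 176.9] [200.3 100.9] 12.27499008178711
  br [240 152  52  79 917] [260.9 187.1] [592.1 179.6] [160.3  92.2] 11.9
  br [218 190   8  15  41] [221.6 198. ] [577.2 264.6] [32.7  7.1] 19.9
  br [297 191  23  31 372] [307.9 206. ] [553.1  81.8] [62.6 29.7] 20.2
  br [253 214  30  14 340] [266.9 220.1] [525.8 168.7] [25.7 60.6] 2.6
  br [288 230   8   8  28] [291.9 233.2] [496.4 119. ] [14.6 11.8] 43.0
side base [ 216  184   96   56 2149]
 rect [568.1 169.7] [208.7 110.9] 11.846707344055176
```

View pics/b_top.png

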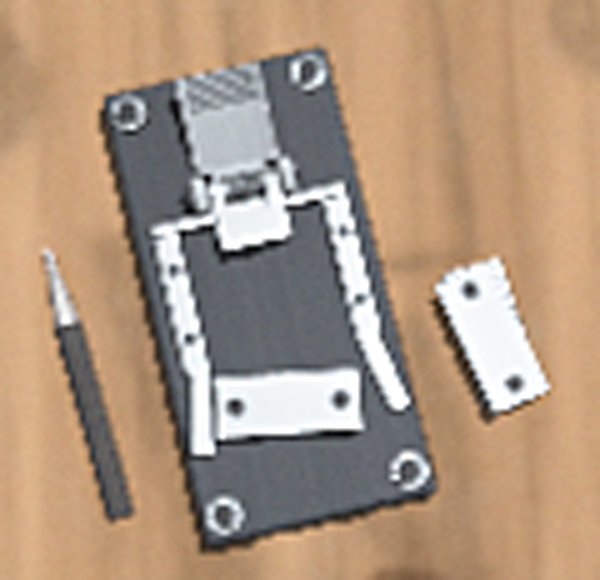

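View pics/b_side.png

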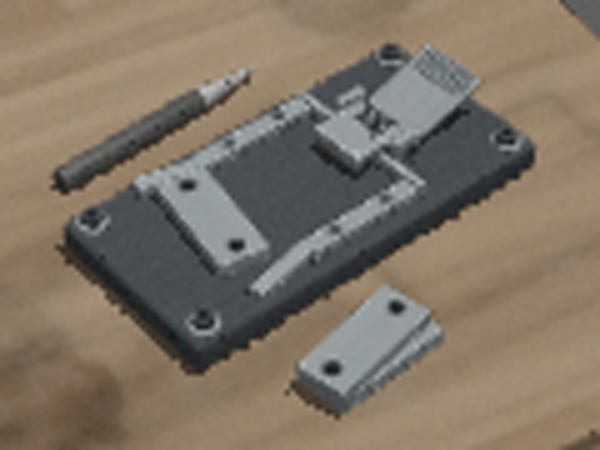

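The fixture is at about (574, 177) mm with yaw about 12.2°. The coupon is about 49 mm behind its centre, skewed about -10°. Plan: push it square up to the lip with two fingertips side by side. Then turn 90° so one finger presses the tail and the other pushes.

```bash
cat >> h.py <<'E'
from scipy.spatial.transform import Rotation as Ro
C=np.array([.5741,.177]);YAW=12.2
F=Ro.from_euler('z',YAW,degrees=True).as_matrix()
def w2f(p): return F.T@(np.array(p)-[C[0],C[1],0])
def f2w(p): return F@np.array(p)+[C[0],C[1],0]
def go(fx,fy,z,yaw):
    """tool deltas (mm,units,deg) to fixture-frame target (mm), tool-x yaw rel fixture"""
    from bench import sensors
    o=sensors.get_obs();w=o["orientation"];R=Ro.from_quat([*w[1:],w[0]])
    T=Ro.from_matrix(F)*Ro.from_euler('z',yaw,degrees=True)*Ro.from_euler('x',180,degrees=True)
    rv=np.degrees((R.inv()*T).as_rotvec());d=f2w(np.array([fx,fy,z])/1000)-o["tcp_pos"]
    print("t",round(o["t"],2),"tcp_f",(w2f(o["tcp_pos"])*1000).round(1),"F",F.T@o["wrist_force"].round(1),"gap",round(o["finger_gap"]*93,1))
    print("rot units",(rv/6).round(3),"travel after rot, units",((T.as_matrix().T@d)*1000/40).round(3))
E
python3 -c "
from h import *
go(-82,0,219,0)"
```

```text
t 0.1 tcp_f [-467.2 -636.6  217.7] F [ 0.48870795 -0.1056624  -0.3       ] gap 93.0
rot units [-0.015  0.     2.109] travel after rot, units [  9.629 -15.916  -0.032]
```

>>> {"method": "play_rows", "body": {
  "travel": [
    [0,0,0],
    [0,0,0],
    [0,0,0],
    [0,0,0],
    [0,0,0]
  ],
  "delta_rot": [
    [0,0,0.7],
    [0,0,0.7],
    [0,0,0.7],
    [0,0,0],
    [0,0,0]
  ],
  "claw": [-0.7,-0.7,-0.7,-0.7,-0.7]
}}

```text
t: 0.6
tcp_pos: [0.2521, -0.5442, 0.2182]
orientation: [-0.0, 0.994, 0.108, -0.0]
wrist_force: [0.2, -0.3, -0.7]
finger_gap: 0.619
finger_force: 0.0
```

```bash
python3 -c "
from h import *
go(-82,0,219,0)"
```

```text
t 0.6 tcp_f [-467.1 -636.9  218.2] F [ 0.13208574 -0.33548973 -0.7       ] gap 57.6
rot units [-0.006  0.001  0.03 ] travel after rot, units [  9.628 -15.923  -0.019]
```

>>> {"method": "play_rows", "body": {
  "travel": [
    [0.48,-0.8,0],
    [0.48,-0.8,0],
    [0.48,-0.8,0],
    [0.48,-0.8,0],
    [0.48,-0.8,0]
  ],
  "delta_rot": [
    [0,0,0],
    [0,0,0],
    [0,0,0],
    [0,0,0],
    [0,0,0]
  ],
  "claw": [-0.7,-0.7,-0.7,-0.7,-0.7]
}}

```text
t: 1.1
tcp_pos: [0.3123, -0.3662, 0.2185]
orientation: [-0.0, 0.994, 0.108, 0.0]
wrist_force: [0.8, 0.0, 0.5]
finger_gap: 0.187
finger_force: 0.0
```

>>> {"method": "play_rows", "body": {
  "travel": [
    [0.48,-0.8,0],
    [0.48,-0.8,0],
    [0.48,-0.8,0],
    [0.48,-0.8,0],
    [0.48,-0.8,0]
  ],
  "delta_rot": [
    [0,0,0],
    [0,0,0],
    [0,0,0],
    [0,0,0],
    [0,0,0]
  ],
  "claw": [-0.7,-0.7,-0.7,-0.7,-0.7]
}}

```text
t: 1.6
tcp_pos: [0.3721, -0.1895, 0.2187]
orientation: [0.0, 0.994, 0.108, 0.0]
wrist_force: [-0.3, -1.1, 0.0]
finger_gap: 0.149
finger_force: 0.0
```

>>> {"method": "play_rows", "body": {
  "travel": [
    [0.48,-0.8,0],
    [0.48,-0.8,0],
    [0.48,-0.8,0],
    [0.48,-0.8,0],
    [0.48,-0.8,0]
  ],
  "delta_rot": [
    [0,0,0],
    [0,0,0],
    [0,0,0],
    [0,0,0],
    [0,0,0]
  ],
  "claw": [-0.7,-0.7,-0.7,-0.7,-0.7]
}}

```text
t: 2.1
tcp_pos: [0.432, -0.0127, 0.2188]
orientation: [0.0, 0.994, 0.108, 0.0]
wrist_force: [0.2, -0.3, 0.0]
finger_gap: 0.153
finger_force: 0.0
```

```bash
python3 -c "
from h import *
go(-82,0,60,0)"
```

```text
t 2.1 tcp_f [-179.  -155.4  218.8] F [ 0.13208574 -0.33548973  0.        ] gap 14.2
rot units [ 0.003 -0.005  0.03 ] travel after rot, units [ 2.424 -3.884  3.97 ]
```

>>> {"method": "play_rows", "body": {
  "travel": [
    [0.48,-0.78,0.5],
    [0.48,-0.78,0.6],
    [0.48,-0.78,0.6],
    [0.48,-0.78,0.6],
    [0.5,-0.76,0.6]
  ],
  "delta_rot": [
    [0,0,0],
    [0,0,0],
    [0,0,0],
    [0,0,0],
    [0,0,0.03]
  ],
  "claw": [-0.7,-0.7,-0.7,-0.7,-0.7]
}}

```text
t: 2.6
tcp_pos: [0.4936, 0.1596, 0.1017]
orientation: [-0.0, 0.994, 0.106, 0.0]
wrist_force: [-0.0, -0.7, 1.0]
finger_gap: 0.147
finger_force: 0.0
```

```bash
python3 -c "
from h import *
go(-82,0,19,0)"
```

```text
t 2.6 tcp_f [-82.4   0.  101.7] F [-0.14792736 -0.68419113  1.        ] gap 13.7
rot units [ 0.    -0.004  0.002] travel after rot, units [9.000e-03 1.000e-03 2.068e+00]
```

>>> {"method": "play_rows", "body": {
  "travel": [
    [0,0,0.7],
    [0,0,0.7],
    [0,0,0.4],
    [0,0,0.2],
    [0,0,0.06]
  ],
  "delta_rot": [
    [0,0,0],
    [0,0,0],
    [0,0,0],
    [0,0,0],
    [0,0,0]
  ],
  "claw": [-0.7,-0.7,-0.7,-0.7,-0.7]
}}

```text
t: 3.1
tcp_pos: [0.4928, 0.1578, 0.0194]
orientation: [0.0, 0.994, 0.106, -0.001]
wrist_force: [-0.7, 0.4, 0.8]
finger_gap: 0.148
finger_force: 0.0
```

>>> {"method": "play_rows", "body": {
  "travel": [
    [0.15,0,0],
    [0.15,0,0],
    [0.15,0,0],
    [0.15,0,0],
    [0.15,0,0]
  ],
  "delta_rot": [
    [0,0,0],
    [0,0,0],
    [0,0,0],
    [0,0,0],
    [0,0,0]
  ],
  "claw": [-0.7,-0.7,-0.7,-0.7,-0.7]
}}

```text
t: 3.6
tcp_pos: [0.5238, 0.1643, 0.0209]
orientation: [0.0, 0.994, 0.105, 0.0]
wrist_force: [-1.5, -0.9, 0.4]
finger_gap: 0.147
finger_force: 0.7
```

```bash
python3 -c "
from h import *
from bench import viewer
go(-18,0,19,0)
c=viewer.camera('top');d=viewer.camera('side')
a=cv2.resize(c['color'][140:256,210:330],None,fx=3.3,fy=3.3);b=cv2.resize(d['color'][165:255,205:325],None,fx=3.3,fy=3.3)
b=cv2.copyMakeBorder(b,0,a.shape[0]-b.shape[0],0,0,0)
cv2.imwrite('pics/c.png',np.hstack([a,b])[...,::-1])"
```

```text
t 3.6 tcp_f [-51.9  -1.8  20.9] F [-1.65631616 -0.56268711  0.4       ] gap 13.6
rot units [ 0.001 -0.008 -0.022] travel after rot, units [ 0.847 -0.046  0.046]
```

View pics/c.png

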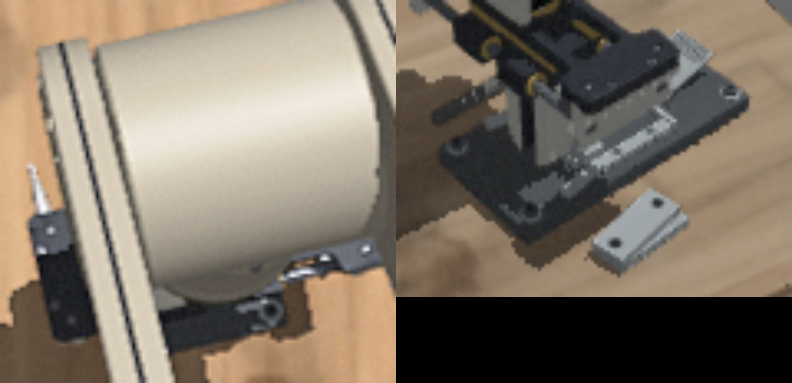

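Both views are mostly hidden by the arm: the top view shows only the gripper, and the side view shows the fingers at about (545,150) in the crop, behind the coupon. I keep pushing to just short of the lip.

>>> {"method": "play_rows", "body": {
  "travel": [
    [0.14,-0.02,0.03],
    [0.14,-0.02,0.02],
    [0.14,0,0],
    [0.14,0,0],
    [0.14,0,0]
  ],
  "delta_rot": [
    [0,0,0],
    [0,0,0],
    [0,0,0],
    [0,0,0],
    [0,0,0]
  ],
  "claw": [-0.7,-0.7,-0.7,-0.7,-0.7]
}}

```text
t: 4.2
tcp_pos: [0.5504, 0.1719, 0.0182]
orientation: [-0.0, 0.994, 0.105, 0.0]
wrist_force: [0.7, 0.2, 0.1]
finger_gap: 0.146
finger_force: 0.2
```

```bash
python3 -c "
from h import *
go(-17,0,19,0)"
```

```text
t 4.2 tcp_f [-24.3   0.   18.2] F [0.72645609 0.04755582 0.1       ] gap 13.6
rot units [-0.001 -0.002 -0.02 ] travel after rot, units [ 0.181  0.001 -0.02 ]
```

>>> {"method": "play_rows", "body": {
  "travel": [
    [0.05,0,-0.02],
    [0.04,0,0],
    [0.04,0,0],
    [0.03,0,0],
    [0.02,0,0]
  ],
  "delta_rot": [
    [0,0,0],
    [0,0,0],
    [0,0,0],
    [0,0,0],
    [0,0,0]
  ],
  "claw": [-0.7,-0.7,-0.7,-0.7,-0.7]
}}

```text
t: 4.7
tcp_pos: [0.5568, 0.1732, 0.0191]
orientation: [-0.0, 0.994, 0.105, -0.0]
wrist_force: [-1.7, -0.2, 1.1]
finger_gap: 0.15
finger_force: 0.6
```

>>> {"method": "play_rows", "body": {
  "travel": [
    [0.01,0,0],
    [0.01,0,0],
    [0.01,0,0],
    [0.01,0,0],
    [0,0,0]
  ],
  "delta_rot": [
    [0,0,0],
    [0,0,0],
    [0,0,0],
    [0,0,0],
    [0,0,0]
  ],
  "claw": [-0.7,-0.7,-0.7,-0.7,-0.7]
}}

```text
t: 5.2
tcp_pos: [0.5585, 0.1735, 0.0191]
orientation: [-0.0, 0.994, 0.105, 0.0]
wrist_force: [-1.1, 0.4, 0.3]
finger_gap: 0.151
finger_force: 0.3
```

```bash
python3 -c "
from h import *
go(-15,0,19,0)"
```

```text
t 5.2 tcp_f [-16.   -0.1  19.1] F [-0.99062757  0.62342363  0.3       ] gap 14.0
rot units [ 0.    -0.002 -0.02 ] travel after rot, units [ 0.025 -0.002  0.002]
```

>>> {"method": "play_rows", "body": {
  "travel": [
    [0.01,0,0],
    [0.01,0,0],
    [0.01,0,0],
    [0.01,0,0],
    [0,0,0]
  ],
  "delta_rot": [
    [0,0,0],
    [0,0,0],
    [0,0,0],
    [0,0,0],
    [0,0,0]
  ],
  "claw": [-0.7,-0.7,-0.7,-0.7,-0.7]
}}

```text
t: 5.7
tcp_pos: [0.5592, 0.1737, 0.0189]
orientation: [0.0, 0.994, 0.105, -0.001]
wrist_force: [-6.3, -0.8, 4.3]
finger_gap: 0.152
finger_force: 3.0
```

>>> {"method": "play_rows", "body": {
  "travel": [
    [-0.3,0,0],
    [-0.3,0,-0.5],
    [0,0,-0.5],
    [0,0,-0.5],
    [0,0,-0.5]
  ],
  "delta_rot": [
    [0,0,0],
    [0,0,0],
    [0,0,0],
    [0,0,-0.5],
    [0,0,-1]
  ],
  "claw": [-0.7,-0.7,-0.7,0.4,0.4]
}}

```text
t: 6.2
tcp_pos: [0.5368, 0.1689, 0.0999]
orientation: [-0.0, 0.983, 0.184, 0.0]
wrist_force: [-0.1, -0.7, -0.1]
finger_gap: 0.274
finger_force: 0.0
```

>>> {"method": "play_rows", "body": {
  "travel": [
    [0,0,0],
    [0,0,0],
    [0,0,0],
    [0,0,0],
    [0,0,0]
  ],
  "delta_rot": [
    [0,0,-1],
    [0,0,-1],
    [0,0,-1],
    [0,0,-1],
    [0,0,-1]
  ],
  "claw": [0.4,0.4,0.4,0.4,0.4]
}}

```text
t: 6.7
tcp_pos: [0.5369, 0.1689, 0.0992]
orientation: [0.0, 0.901, 0.433, 0.0]
wrist_force: [0.0, 1.1, 0.2]
finger_gap: 0.681
finger_force: 0.0
```

>>> {"method": "play_rows", "body": {
  "travel": [
    [0,0,0],
    [0,0,0],
    [0,0,0],
    [0,0,0],
    [0,0,0]
  ],
  "delta_rot": [
    [0,0,-1],
    [0,0,-1],
    [0,0,-1],
    [0,0,-1],
    [0,0,-1]
  ],
  "claw": [0.4,0.4,0.4,0.4,0.4]
}}

```text
t: 7.2
tcp_pos: [0.5369, 0.1689, 0.0991]
orientation: [0.0, 0.759, 0.652, 0.0]
wrist_force: [0.4, -0.4, 1.5]
finger_gap: 0.694
finger_force: 0.0
```

```bash
python3 -c "
from h import *
go(-15,0,100,90)"
```

```text
t 7.2 tcp_f [-38.1  -0.1  99.1] F [ 0.30643644 -0.47549628  1.5       ] gap 64.5
rot units [ 8.00e-03 -1.00e-03 -3.48e+00] travel after rot, units [ 0.002  0.577 -0.022]
```

>>> {"method": "play_rows", "body": {
  "travel": [
    [0,0,0],
    [0,0,0],
    [0,0,0],
    [0,0,0],
    [0,0,0]
  ],
  "delta_rot": [
    [0,0,-1],
    [0,0,-1],
    [0,0,-1],
    [0,0,-0.48],
    [0,0,0]
  ],
  "claw": [0.5,0.5,0.5,0.5,0.5]
}}

```text
t: 7.7
tcp_pos: [0.5368, 0.1689, 0.0991]
orientation: [0.0, 0.629, 0.777, 0.0]
wrist_force: [-0.1, 0.0, -0.3]
finger_gap: 0.747
finger_force: 0.0
```

```bash
python3 -c "
from h import *
from bench import viewer
go(24,0,50,90)
c=viewer.camera('top');d=viewer.camera('side')
a=cv2.resize(c['color'][140:256,210:330],None,fx=3.3,fy=3.3);b=cv2.resize(d['color'][165:255,205:325],None,fx=3.3,fy=3.3)
b=cv2.copyMakeBorder(b,0,a.shape[0]-b.shape[0],0,0,0)
cv2.imwrite('pics/d.png',np.hstack([a,b])[...,::-1])"
```

```text
t 7.7 tcp_f [-38.1  -0.   99.1] F [-0.09774159  0.02113248 -0.3       ] gap 69.5
rot units [ 0.007 -0.    -0.034] travel after rot, units [1.000e-03 1.553e+00 1.228e+00]
```

View pics/d.png

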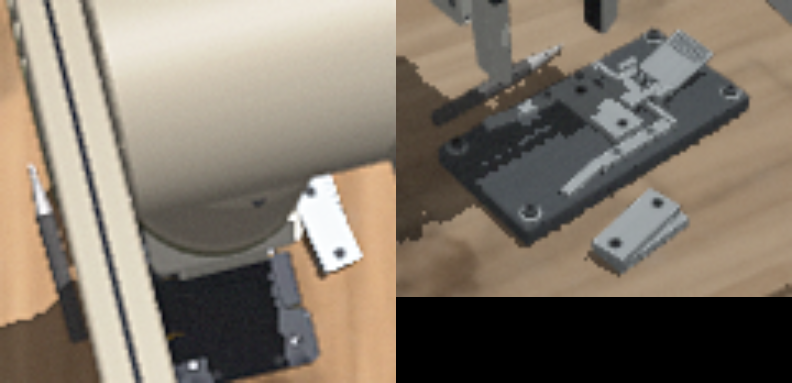

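The side half shows the coupon square between the guides, touching the lip, with its holes at (580,90) and (622,122). The spares and punch are untouched. Next I straddle the clip.

>>> {"method": "play_rows", "body": {
  "travel": [
    [0,0.5,0],
    [0,0.5,0],
    [0,0.55,0.2],
    [0,0,0.5],
    [0,0,0.5]
  ],
  "delta_rot": [
    [0,0,-0.03],
    [0,0,0],
    [0,0,0],
    [0,0,0],
    [0,0,0]
  ],
  "claw": [0.5,0.5,0.5,0.5,0.5]
}}

```text
t: 8.3
tcp_pos: [0.5984, 0.182, 0.0509]
orientation: [0.001, 0.629, 0.777, 0.001]
wrist_force: [-0.2, 0.2, -0.7]
finger_gap: 0.748
finger_force: 0.0
```

>>> {"method": "play_rows", "body": {
  "travel": [
    [0,0,0.2],
    [0,0,0.1],
    [0,0,0.1],
    [0,0,0.06],
    [0,0,0]
  ],
  "delta_rot": [
    [0,0,0],
    [0,0,0],
    [0,0,0],
    [0,0,0],
    [0,0,0]
  ],
  "claw": [0.5,0.5,0.5,0.5,0.5]
}}

```text
t: 8.8
tcp_pos: [0.5974, 0.1819, 0.0332]
orientation: [0.0, 0.628, 0.778, 0.0]
wrist_force: [0.1, 0.7, 0.4]
finger_gap: 0.752
finger_force: 0.0
```

```bash
python3 -c "
from h import *
go(24,0,20,90)"
```

```text
t 8.8 tcp_f [23.8 -0.1 33.2] F [0.24566895 0.66305865 0.4       ] gap 69.9
rot units [ 0.008 -0.    -0.011] travel after rot, units [0.004 0.004 0.329]
```

>>> {"method": "play_rows", "body": {
  "travel": [
    [0,0,0.06],
    [0,0,0.06],
    [0,0,0.06],
    [0,0,0.06],
    [0,0,0]
  ],
  "delta_rot": [
    [0,0,0],
    [0,0,0],
    [0,0,0],
    [0,0,0],
    [0,0,0]
  ],
  "claw": [0.5,0.5,0.5,0.5,0.5]
}}

```text
t: 9.3
tcp_pos: [0.5976, 0.1819, 0.0236]
orientation: [0.0, 0.628, 0.778, 0.0]
wrist_force: [-1.8, -0.1, 6.2]
finger_gap: 0.749
finger_force: 3.4
```

>>> {"method": "play_rows", "body": {
  "travel": [
    [0,0,0.03],
    [0,0,0.03],
    [0,0,0.02],
    [0,0,0],
    [0,0,0]
  ],
  "delta_rot": [
    [0,0,0],
    [0,0,0],
    [0,0,0],
    [0,0,0],
    [0,0,0]
  ],
  "claw": [0.5,0.5,0.5,0.5,0.5]
}}

```text
t: 9.8
tcp_pos: [0.5972, 0.1818, 0.0209]
orientation: [0.0, 0.628, 0.778, 0.0]
wrist_force: [-5.5, -1.6, 9.7]
finger_gap: 0.75
finger_force: 5.0
```

```bash
python3 -c "
from h import *
from bench import viewer
go(24,0,20,90)
d=viewer.camera('side')
b=cv2.resize(d['color'][165:255,205:325],None,fx=5,fy=5)
cv2.imwrite('pics/e.png',b[...,::-1])"
```

```text
t 9.8 tcp_f [23.6 -0.2 20.9] F [-5.71390709 -0.40157905  9.7       ] gap 69.7
rot units [ 0.001  0.001 -0.01 ] travel after rot, units [0.004 0.009 0.023]
```

View pics/e.png

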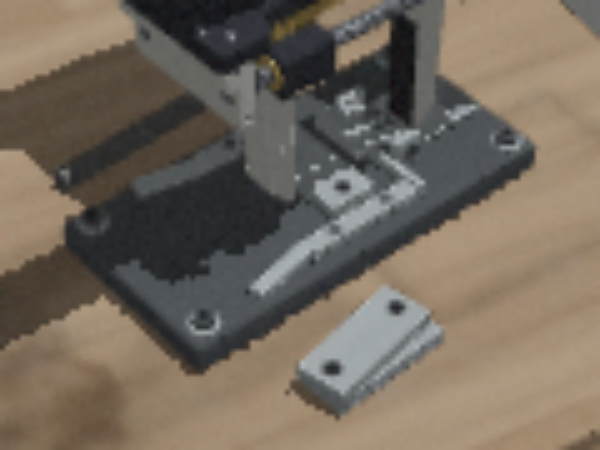

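The picture shows the tail finger pressing the tail near (415,120), and the other finger at (272,175), just behind the coupon. I go down the last millimetre and then push.

>>> {"method": "play_rows", "body": {
  "travel": [
    [0,0,0.02],
    [0,0,0.02],
    [0,0,0],
    [0,0,0],
    [0,0,0]
  ],
  "delta_rot": [
    [0,0,0],
    [0,0,0],
    [0,0,0],
    [0,0,0],
    [0,0,0]
  ],
  "claw": [0.5,0.5,0.5,0.5,0.5]
}}

```text
t: 10.35
tcp_pos: [0.5971, 0.1818, 0.0201]
orientation: [0.0, 0.628, 0.778, -0.0]
wrist_force: [-10.1, -3.2, 17.4]
finger_gap: 0.748
finger_force: 8.3
```

>>> {"method": "play_rows", "body": {
  "travel": [
    [0,0.03,0],
    [0,0.03,0],
    [0,0.03,0],
    [0,0.03,0],
    [0,0,0]
  ],
  "delta_rot": [
    [0,0,0],
    [0,0,0],
    [0,0,0],
    [0,0,0],
    [0,0,0]
  ],
  "claw": [0.5,0.5,0.5,0.5,0.5]
}}

```text
t: 10.85
tcp_pos: [0.6011, 0.1829, 0.0201]
orientation: [-0.001, 0.628, 0.778, -0.001]
wrist_force: [-15.0, -2.5, 20.5]
finger_gap: 0.743
finger_force: 10.0
```

```bash
python3 -c "
from h import *
go(40,0,20,90)"
```

```text
t 10.85 tcp_f [27.6  0.1 20.1] F [-15.18955041   0.72633221  20.5       ] gap 69.1
rot units [-0.017 -0.001 -0.008] travel after rot, units [-0.002  0.31   0.002]
```

>>> {"method": "play_rows", "body": {
  "travel": [
    [0,0.04,-0.01],
    [0,0.04,0],
    [0,0.04,0],
    [0,0.04,0],
    [0,0,0]
  ],
  "delta_rot": [
    [0,0,0],
    [0,0,0],
    [0,0,0],
    [0,0,0],
    [0,0,0]
  ],
  "claw": [0.5,0.5,0.5,0.5,0.5]
}}

```text
t: 11.35
tcp_pos: [0.6072, 0.1844, 0.0201]
orientation: [-0.001, 0.628, 0.778, -0.001]
wrist_force: [-13.5, -2.7, 17.2]
finger_gap: 0.749
finger_force: 8.7
```

```bash
python3 -c "
from h import *
go(40,0,20,90)"
```

```text
t 11.35 tcp_f [33.9  0.2 20.1] F [-13.76569152   0.21386184  17.2       ] gap 69.7
rot units [-0.019 -0.003 -0.008] travel after rot, units [-0.005  0.151  0.003]
```

>>> {"method": "play_rows", "body": {
  "travel": [
    [0,0.04,-0.005],
    [0,0.03,0],
    [0,0.03,0],
    [0,0.02,0],
    [0,0,0]
  ],
  "delta_rot": [
    [0,0,0],
    [0,0,0],
    [0,0,0],
    [0,0,0],
    [0,0,0]
  ],
  "claw": [0.5,0.5,0.5,0.5,0.5]
}}

```text
t: 11.85
tcp_pos: [0.6119, 0.1854, 0.0201]
orientation: [-0.001, 0.628, 0.778, -0.001]
wrist_force: [-11.4, -2.3, 15.1]
finger_gap: 0.748
finger_force: 7.7
```

>>> {"method": "play_rows", "body": {
  "travel": [
    [0,0.02,0],
    [0,0.01,0],
    [0,0.01,0],
    [0,0.01,0],
    [0,0,0]
  ],
  "delta_rot": [
    [0,0,0],
    [0,0,0],
    [0,0,0],
    [0,0,0],
    [0,0,0]
  ],
  "claw": [0.5,0.5,0.5,0.5,0.5]
}}

```text
t: 12.35
tcp_pos: [0.6136, 0.1857, 0.0201]
orientation: [-0.001, 0.628, 0.778, -0.001]
wrist_force: [-12.9, -2.0, 15.2]
finger_gap: 0.746
finger_force: 8.4
```

```bash
python3 -c "
from h import *
go(41,0,20,90)"
```

```text
t 12.35 tcp_f [40.5  0.2 20.1] F [-13.03131463   0.77125809  15.2       ] gap 69.4
rot units [-0.023 -0.003 -0.008] travel after rot, units [-0.004  0.013  0.003]
```

>>> {"method": "play_rows", "body": {
  "travel": [
    [0,0.01,0],
    [0,0.01,0],
    [0,0.01,0],
    [0,0,0],
    [0,0,0]
  ],
  "delta_rot": [
    [0,0,0],
    [0,0,0],
    [0,0,0],
    [0,0,0],
    [0,0,0]
  ],
  "claw": [0.5,0.5,0.5,0.5,0.5]
}}

```text
t: 12.85
tcp_pos: [0.6148, 0.186, 0.0201]
orientation: [-0.001, 0.628, 0.778, -0.001]
wrist_force: [-12.4, -2.3, 16.2]
finger_gap: 0.75
finger_force: 8.1
```

```bash
python3 -c "
from h import *
from bench import viewer
go(41,0,20,90)
d=viewer.camera('side')
b=cv2.resize(d['color'][165:255,205:325],None,fx=5,fy=5)
cv2.imwrite('pics/f.png',b[...,::-1])"
```

```text
t 12.85 tcp_f [41.7  0.2 20.1] F [-12.60600412   0.37237092  16.2       ] gap 69.8
rot units [-0.021 -0.003 -0.008] travel after rot, units [-0.005 -0.018  0.003]
```

View pics/f.png

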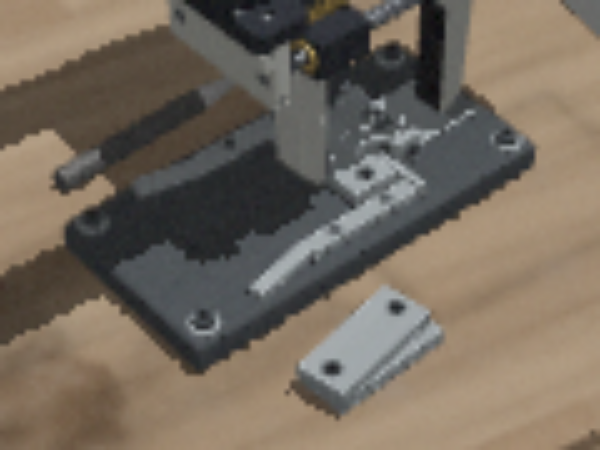

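The coupon's right end, at (375,175), is now almost against the fence, and the clip is held down. I creep forward until I feel a firm stop.

>>> {"method": "play_rows", "body": {
  "travel": [
    [0,0.01,0],
    [0,0.01,0],
    [0,0.01,0],
    [0,0,0],
    [0,0,0]
  ],
  "delta_rot": [
    [0,0,0],
    [0,0,0],
    [0,0,0],
    [0,0,0],
    [0,0,0]
  ],
  "claw": [0.5,0.5,0.5,0.5,0.5]
}}

```text
t: 13.4
tcp_pos: [0.6157, 0.1862, 0.0201]
orientation: [-0.001, 0.628, 0.778, -0.001]
wrist_force: [-13.8, -2.3, 16.9]
finger_gap: 0.751
finger_force: 9.1
```

```bash
python3 -c "
from h import *
go(41,0,20,90)"
```

```text
t 13.4 tcp_f [42.6  0.2 20.1] F [-13.97438637   0.66822563  16.9       ] gap 69.8
rot units [-0.028 -0.003 -0.008] travel after rot, units [-0.006 -0.04   0.003]
```

>>> {"method": "play_rows", "body": {
  "travel": [
    [0,0.01,0],
    [0,0.01,0],
    [0,0.01,0],
    [0,0.01,0],
    [0,0,0]
  ],
  "delta_rot": [
    [0,0,0],
    [0,0,0],
    [0,0,0],
    [0,0,0],
    [0,0,0]
  ],
  "claw": [0.5,0.5,0.5,0.5,0.5]
}}

```text
t: 13.9
tcp_pos: [0.6158, 0.1862, 0.02]
orientation: [-0.002, 0.628, 0.778, -0.002]
wrist_force: [-22.8, -4.1, 24.3]
finger_gap: 0.748
finger_force: 15.0
```

```bash
python3 -c "
from h import *
go(41,0,20,90)"
```

```text
t 13.9 tcp_f [42.7  0.2 20. ] F [-23.15151406   0.81080019  24.3       ] gap 69.6
rot units [-0.06  -0.003 -0.007] travel after rot, units [-0.006 -0.042  0.001]
```

It has stopped firmly at home: 0.1 mm of movement for a 1.6 mm command, and the force rose by about 9 N. I push a touch more, back off about 4 mm with the clip still held, then lift straight up.

>>> {"method": "play_rows", "body": {
  "travel": [
    [0,0.015,0],
    [0,0.015,0],
    [0,0,0],
    [0,0,0],
    [0,0,0]
  ],
  "delta_rot": [
    [0,0,0],
    [0,0,0],
    [0,0,0],
    [0,0,0],
    [0,0,0]
  ],
  "claw": [0.5,0.5,0.5,0.5,0.5]
}}

```text
t: 14.4
tcp_pos: [0.6158, 0.1863, 0.02]
orientation: [-0.003, 0.628, 0.778, -0.003]
wrist_force: [-27.6, -5.6, 28.2]
finger_gap: 0.744
finger_force: 18.7
```

>>> {"method": "play_rows", "body": {
  "travel": [
    [0,-0.04,0],
    [0,-0.04,0],
    [0,-0.04,0],
    [0,-0.04,0],
    [0,0,0]
  ],
  "delta_rot": [
    [0,0,0],
    [0,0,0],
    [0,0,0],
    [0,0,0],
    [0,0,0]
  ],
  "claw": [0.5,0.5,0.5,0.5,0.5]
}}

```text
t: 14.9
tcp_pos: [0.6149, 0.1858, 0.0201]
orientation: [0.001, 0.628, 0.778, 0.001]
wrist_force: [1.8, 2.7, 6.5]
finger_gap: 0.749
finger_force: 3.3
```

```bash
python3 -c "
from h import *
go(39,0,20,90)"
```

```text
t 14.9 tcp_f [41.8  0.  20.1] F [2.32992556 2.25863828 6.5       ] gap 69.7
rot units [ 0.031 -0.003 -0.01 ] travel after rot, units [-0.    -0.069  0.002]
```

>>> {"method": "play_rows", "body": {
  "travel": [
    [0,-0.03,0.01],
    [0,-0.03,0],
    [0,-0.02,0],
    [0,0,0],
    [0,0,0]
  ],
  "delta_rot": [
    [0,0,0],
    [0,0,0],
    [0,0,0],
    [0,0,0],
    [0,0,0]
  ],
  "claw": [0.5,0.5,0.5,0.5,0.5]
}}

```text
t: 15.4
tcp_pos: [0.6126, 0.185, 0.02]
orientation: [0.001, 0.628, 0.778, 0.002]
wrist_force: [3.7, 0.8, 7.7]
finger_gap: 0.75
finger_force: 3.2
```

>>> {"method": "play_rows", "body": {
  "travel": [
    [0,0,-0.1],
    [0,0,-0.15],
    [0,0,-0.2],
    [0,0,-0.5],
    [0,0,-0.8]
  ],
  "delta_rot": [
    [0,0,0],
    [0,0,0],
    [0,0,0],
    [0,0,0],
    [0,0,0]
  ],
  "claw": [0.5,0.5,0.5,0.5,0.5]
}}

```text
t: 15.9
tcp_pos: [0.6072, 0.184, 0.0858]
orientation: [-0.002, 0.628, 0.778, -0.003]
wrist_force: [0.3, -0.4, -0.0]
finger_gap: 0.747
finger_force: 0.0
```

>>> {"method": "play_rows", "body": {
  "travel": [
    [0,0,-0.8],
    [0,0,-0.8],
    [-0.6,-0.6,-0.5],
    [-0.8,-0.8,0],
    [-0.8,-0.8,0]
  ],
  "delta_rot": [
    [0,0,0],
    [0,0,0],
    [0,0,0],
    [0,0,0],
    [0,0,0]
  ],
  "claw": [0.5,0.5,0.5,0.5,0.5]
}}

```text
t: 16.4
tcp_pos: [0.5417, 0.0794, 0.173]
orientation: [-0.0, 0.628, 0.778, -0.0]
wrist_force: [0.4, -0.2, -0.1]
finger_gap: 0.747
finger_force: 0.0
```

>>> {"method": "play_rows", "body": {
  "travel": [
    [-0.8,-0.8,0],
    [-0.8,-0.8,0],
    [-0.8,0,0],
    [-0.8,0,0],
    [-0.8,0,0]
  ],
  "delta_rot": [
    [0,0,0],
    [0,0,0],
    [0,0,0],
    [0,0,0],
    [0,0,0]
  ],
  "claw": [0.5,0.5,0.5,0.5,0.5]
}}

```text
t: 16.9
tcp_pos: [0.5128, -0.0908, 0.1722]
orientation: [-0.001, 0.628, 0.778, -0.0]
wrist_force: [0.4, 0.1, 0.7]
finger_gap: 0.753
finger_force: 0.0
```

```bash
python3 -c "
from h import *
from bench import viewer
go(39,0,20,90)
c=viewer.camera('top');d=viewer.camera('side')
pickle.dump(dict(top=c,side=d),open('v1.pkl','wb'))
a=cv2.resize(c['color'][140:256,210:330],None,fx=3.3,fy=3.3);b=cv2.resize(d['color'][165:255,205:325],None,fx=3.3,fy=3.3)
b=cv2.copyMakeBorder(b,0,a.shape[0]-b.shape[0],0,0,0)
cv2.imwrite('pics/g.png',np.hstack([a,b])[...,::-1])"
```

```text
t 16.9 tcp_f [-116.5 -248.8  172.2] F [0.41209884 0.01321167 0.7       ] gap 70.0
rot units [-0.014 -0.008 -0.013] travel after rot, units [6.221 3.887 3.805]
```

View pics/g.png

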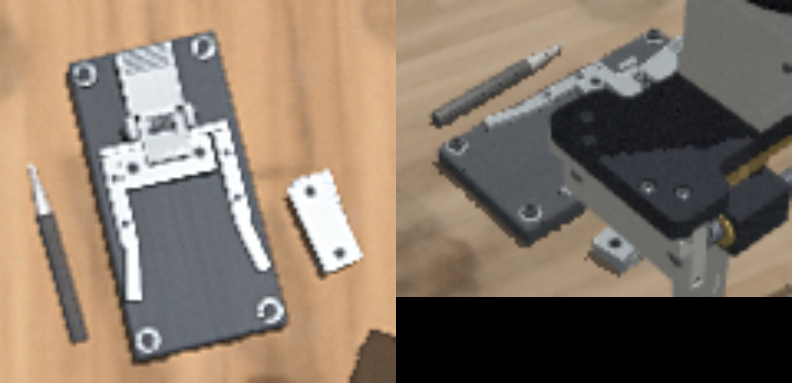

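The top half shows the coupon under the lip at about (165,165), against the fence between the guides, with the spares and punch in place. Now a number check on home position and squareness.

Run:
```python
from h import *
d=pickle.load(open("v1.pkl","rb"));d0=pickle.load(open("v0.pkl","rb"))
c=d["top"];g=cv2.cvtColor(c["color"],cv2.COLOR_RGB2GRAY).astype(np.float32)
ys=np.arange(-22,23,4.);xs=np.arange(-12,16,.5);E=[]
for y in ys:
    P=np.array([f2w(np.array([x,y,24])/1000) for x in xs]);u=px(c,P).astype(np.float32)
    v=cv2.remap(g,u[:,:1],u[:,1:],cv2.INTER_LINEAR)[:,0]
    E.append(xs[np.argmax(v>(v[:10].mean()+200)/2)])
p=np.polyfit(ys,E,1);print(np.round(E,1),"edge x",p[1].round(2),"skew deg",np.degrees(np.arctan(p[0])).round(2))
a=cv2.cvtColor(d0["top"]["color"],cv2.COLOR_RGB2GRAY).astype(int)
for n,s in dict(spare=np.s_[185:226,294:324],punch=np.s_[185:246,214:238]).items(): print(n,np.abs(a[s]-g[s]).mean())
```

```text
[8.  8.5 7.5 8.5 7.5 8.5 8.  8.  8.5 8.  8.5 7.5] edge x 8.08 skew deg -0.05
spare 6.747154471544715
punch 7.6673497267759565
```

```bash
python3 -c "
from bench import ticket
print(ticket.close_job())"
```

```text
the job is handed in; nothing more can be done
None
```

I handed the job in at about 17 s: the coupon sits against the fence, square to within about 0.1°, with the clip let go over it, and the spares and punch look unmoved in the last picture.

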